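Snap down the bowl press evenly

ROBOT

A 7-joint arm with a two-finger parallel gripper is mounted at the origin on the work surface. World frame = base frame: x ahead of the robot, y to its left, z up, the work surface at z = 0. Lengths are in m, angles in rad, forces in N, time in s.
With the tool pointing down it reaches from about 0.4 to 0.875 m from the base axis. Payload 19.3 kg.
Tool frame: the origin (TCP) lies between the finger pads; the fingertips stand 22 mm ahead of it and the grasp point (between the pads) lies 3 mm ahead of it; z points along the fingers, y is the direction in which the jaws open and shut (so a half turn about z gives the same grasp; the last joint's range is limited). The gripper opens to 85 mm and grips with 20 to 120 N. Pads are 22 mm wide; open, the fingers measure 114 mm over their backs; the gripper's body (76 mm by 85 mm) begins 54 mm behind the grasp point. The pads swing forward as they close: fully open they stand 13 mm farther back than shut.
Start: joints at [-1.194, 0.521, -0.036, 1.599, 0.021, 1.021, -0.113], TCP at [0.27, 0.564, 0.229] pointing down, gripper open.
Joint ranges: [-2.91, 2.91], [-0.3, 2.13], [-1.5, 1.42], [0.17, 2.43], [-1.26, 4.41], [0.16, 1.93], [-2.52, 2.52]. Speed limits (rad/s): [1.89, 1.89, 2.39, 2.39, 3.01, 3.01, 3.01].

INTERFACE

Orientations are given as a unit quaternion [x, y, z, w].
In Python, from cell import monitor, camera, get_calibration, close_job, spot_in, silhouettes, pinpoint gives the robot as it stands.
- The arm moves only by the shell command python3 -m inch 'ROWS' [FORCE]. ROWS is JSON, a list of rows, each a list of 7 numbers: the closure, from 0 (fully open) to 1 (shut), then the shift along the world's x, y, z in cm, then the turn, a rotation vector about the world's x, y, z in degrees. A call has exactly 10 rows; each row is the pose to reach, as a shift and turn from the pose measured when the call began; what a row does not reach only later rows make up. A row lasts 1/8 s, in which the tool goes at most 62.5 mm and 10.7 degrees, less where a joint would pass 70% of its speed; a pose out of reach is approached as far as the arm can. A call with a gripper value outside its range is refused whole. The fingers move at their own pace and stop on an object; FORCE is the grip in N (left out, the last holds). Time passes only in rows, so rows that repeat a pose let the fingers close, or fill a call up. It gives the time, the measured TCP pose, the force and the opening at its end, in the units of the state.
- monitor.sense(): the state, without advancing time (a new reading comes with each control period).
- camera(name): name is "scene" or "side" or "wrist"; returns (picture, depth): 384x512x3 uint8, red, green, blue; 384x512 float32, m along the optical axis (not along the pixel's ray), 0 where there is no reading.
- get_calibration(name): a dict with "K" (3x3 intrinsics, pixels), "k1" (the pictures are not rectified: a ray, as slopes to the right and down, at radius r is drawn at 1 + k1 r^2 times it, then the intrinsics apply), "R" (3x3) and "t" (3): a world point X has camera coordinates R X + t. Camera axes: x right, y down, z forward; pixel columns grow to the right and rows downward; lengths in m; the calibration is good to about 2 mm. A picture is of the moment at which its call begins: read the wrist's pose just before it. get_calibration takes no time and is no camera call; for the wrist camera it gives the pose at the moment of the call.
- close_job(): hands the job in, once; it reports no verdict.
Trained networks look in the newest picture that a camera, given by its name, has taken for a name from the list of things; names that differ only in an ending like _2 or _b are one class to them, and where a whole thing is asked for, a point or a joint stands for the part that bears it (a point fixed in the world has none). Each returns a list of dicts, best first, with "score" (0 to 1); they miss things now and then, are a little off and sometimes report something else, mostly with a low value. They report only what shows in the picture. A call takes as long as a camera call.
- spot_in(camera, name): "point" ([x, y, z] in m, in world coordinates, good to about 4 mm: the middle of the surface that is visible of it).
- silhouettes(camera, name): "region" (384x512 bool, what is visible of it).
- pinpoint(camera, name): "point" ([x, y, z] in m, in world coordinates, good to about 4 mm: a listed point, or the origin of a listed thing).
The state is a dict: "time": time; "q": joint angles; "joint_velocities": joint speeds; "effort": joint torques, N m; "ee_pos": TCP position; "eef_rot": TCP orientation; "force": force on the tool from outside, world axes, zero at the start; "torque": the same for the moment, N m; "width": finger opening in m.
Only numpy, scipy, OpenCV 4.12 (cv2) and the standard library are available. Lean on these libraries where they do the work, as an engineer would, in place of code of your own. Each camera call takes 0.05 s, during which the arm holds its last target.

TASK

Close the three toggle clamps of the glue press on the krar bowl's cap evenly, a step at a time: flip each lever inward over its first click so that all three rest in their middle notch, and only then snap each one on over its second click until it is home on its stop. Feel for the clicks and do not force a lever against its stop; leave the things around where they are.

Things in the scene. Friction and masses are not known exactly. Their poses are not given: they have to be found in the camera images.
- press: glue press, fixed: a plywood disc 280 mm wide and 18 mm thick with a dark turned wooden cap (132 mm wide, top 47 mm above the bench) in its middle and three equal steel toggle clamps a, b, c around it at 0, 120, 240 degrees (anticlockwise from above, from its x axis), pivots 85 mm from the centre. Origin: centre of the disc's underside, on the bench; z up. It may be turned any way round
- knob_a (a point): centre of the black ball (22 mm wide) on the end of lever a, a 10 mm round steel rod, 80 mm from pivot to ball centre. At the start it leans 34 degrees outward, away from the press's middle, ball centre 124 mm above the bench; it swings in the upright plane through the press's middle. All else of the press stays below 76 mm
- pivot_a (a point): middle of lever a's pivot axis, 58 mm above the bench, fixed on the press. A snap spring gives the lever two clicks: pushed at the ball it resists with 5 to 10 N at once, fading until after 0.1 to 0.25 rad it snaps ahead by itself into a middle notch (first click); pushed on, it resists with up to 4 to 9 N, fading, until it snaps ahead by itself onto its inner stop (second click, home)
- lever_a (a joint): angle of lever a, rad: 0 as it starts (on its outer stop), growing as the ball goes up, over and in towards the press's middle; upright at 0.60. It stays where it snapped. Notch and stop differ from lever to lever and are not told (notch 0.3 to 0.75, stop 0.7 to 1.4; the second snap comes 0.1 to 0.25 before the stop): feel for them
- knob_b (a point): centre of the black ball (22 mm wide) on the end of lever b, a 10 mm round steel rod, 80 mm from pivot to ball centre. At the start it leans 34 degrees outward, away from the press's middle, ball centre 124 mm above the bench; it swings in the upright plane through the press's middle. All else of the press stays below 76 mm
- pivot_b (a point): middle of lever b's pivot axis, 58 mm above the bench, fixed on the press. A snap spring gives the lever two clicks: pushed at the ball it resists with 5 to 10 N at once, fading until after 0.1 to 0.25 rad it snaps ahead by itself into a middle notch (first click); pushed on, it resists with up to 4 to 9 N, fading, until it snaps ahead by itself onto its inner stop (second click, home)
- lever_b (a joint): angle of lever b, rad: 0 as it starts (on its outer stop), growing as the ball goes up, over and in towards the press's middle; upright at 0.60. It stays where it snapped. Notch and stop differ from lever to lever and are not told (notch 0.3 to 0.75, stop 0.7 to 1.4; the second snap comes 0.1 to 0.25 before the stop): feel for them
- knob_c (a point): centre of the black ball (22 mm wide) on the end of lever c, a 10 mm round steel rod, 80 mm from pivot to ball centre. At the start it leans 34 degrees outward, away from the press's middle, ball centre 124 mm above the bench; it swings in the upright plane through the press's middle. All else of the press stays below 76 mm
- pivot_c (a point): middle of lever c's pivot axis, 58 mm above the bench, fixed on the press. A snap spring gives the lever two clicks: pushed at the ball it resists with 5 to 10 N at once, fading until after 0.1 to 0.25 rad it snaps ahead by itself into a middle notch (first click); pushed on, it resists with up to 4 to 9 N, fading, until it snaps ahead by itself onto its inner stop (second click, home)
- lever_c (a joint): angle of lever c, rad: 0 as it starts (on its outer stop), growing as the ball goes up, over and in towards the press's middle; upright at 0.60. It stays where it snapped. Notch and stop differ from lever to lever and are not told (notch 0.3 to 0.75, stop 0.7 to 1.4; the second snap comes 0.1 to 0.25 before the stop): feel for them
- key: round brass tuning key, 34 mm wide, 33 mm high, standing on the press's disc between levers a and b; a bystander. Origin: centre of its underside
- billet: wooden peg billet, 75 x 20 x 20 mm, lying on the press's disc between levers b and c; a bystander. Origin: centre of its underside
- glue: clear glue bottle, 48 mm wide, 100 mm high, standing beside the press between levers c and a; a bystander. Origin: centre of its underside
- dish: turquoise enamel dish of finished pegs, 144 mm wide, about 50 mm high, left of the press; a bystander. Origin: centre of its underside
- plane: galvanized steel hand plane, 235 mm long, about 95 mm high, right of the press; a bystander. Origin: centre of its underside
- mallet: hammer lying on the bench, left and far; a bystander. Origin: a point on its axis line
- clamp_block: small wooden block with a steel post, 90 x 45 mm, 80 mm high, right of the press and near the robot; a bystander. Origin: centre of its underside

How it is judged:
On the way:
1. all three levers rest in their middle notch together (value of joint lever_a between 0.2 and 0.6 rad and value of joint lever_b between 0.25 and 0.85 rad and value of joint lever_c between 0.3 and 1.1 rad), for 0.2 s.
At the end, for the whole second after the job is handed in: all three levers have had their second click and rest within 0.05 rad of their inner stops, still (value of joint lever_a above 0.69 rad and velocity of joint each of lever_a, lever_b, lever_c below 0.1 rad/s and value of joint lever_b above 0.99 rad and value of joint lever_c above 1.29 rad); the robot touches nothing.
It fails at once if a lever is taken to its second click while another has not had its first ((value of joint lever_a above 0.65 rad and (value of joint lever_b below 0.17 rad or value of joint lever_c below 0.22 rad)) or (value of joint lever_b above 0.9 rad and (value of joint lever_a below 0.12 rad or value of joint lever_c below 0.22 rad)) or (value of joint lever_c above 1.15 rad and (value of joint lever_a below 0.12 rad or value of joint lever_b below 0.17 rad))).
It fails at once if a lever is forced: pressed with more than 35 N (contact force between the fingers and lever_a above 35 N or contact force between the fingers and lever_b above 35 N or contact force between the fingers and lever_c above 35 N).
It fails at once if a bystander is shifted by more than 30 mm (distance of any of key, billet, glue, dish, plane, mallet, clamp_block from where it was at the start of the episode above 0.03 m).
It also fails if it takes over 72 s, if anything falls off the work surface, if the arm or the gripper's body presses on something with over 40 N, if the wrist force passes 120 N, or if a joint passes its speed limit or range.

## Working session

There is one attempt and no reset: what is moved stays moved. The work goes in short steps, Python scripts to look and compute and a shell command to move; the robot and the scene stay as the last step left them, time stands still between calls to the robot, and variables do not carry over. Pictures are saved under pics/ and viewed, and the job is handed in when it is done.

```bash
ls; mkdir -p pics
python3 - <<'E'
from cell import *
import cv2
print(monitor.sense())
for n in ["scene","side"]:
    p,d=camera(n); cv2.imwrite(f"pics/{n}0.png",p[:,:,::-1])
    for k in ["knob_a","knob_b","knob_c","pivot_a","pivot_b","pivot_c","press","key","billet","glue"]:
        r=pinpoint(n,k)
        print(n,k,[(round(x["score"],2),[round(float(v),3) for v in x["point"]]) for x in r[:4]])
print(monitor.sense()["time"])
E
```

```text
pics
{'time': 0.0, 'q': array([-1.19417625,  0.52202794, -0.03630874,  1.59997858,  0.02121778,
        1.02110417, -0.11280343]), 'joint_velocities': array([ 0.00077189,  0.00011168, -0.00141409, -0.0001809 ,  0.00023289,
        0.00026984, -0.00020093]), 'effort': array([-4.88250771e-04, -9.27082372e+01,  1.97931916e+00, -3.69944036e+01,
        1.77846104e-02,  8.06963450e-03,  1.43986864e-05]), 'ee_pos': array([0.26996755, 0.56332205, 0.22862781]), 'eef_rot': array([ 2.21566309e-01,  9.75145143e-01, -5.61505854e-04, -7.38447832e-05]), 'force': array([-0.61451655,  0.01030624, -0.35674944]), 'torque': array([0.01208477, 0.03839421, 0.04221519]), 'width': 0.08544786303740118}
scene knob_a [(0.63, [0.606, 0.139, 0.121]), (0.57, [0.434, -0.014, 0.12]), (0.47, [0.661, -0.074, 0.122])]
scene knob_b [(0.63, [0.606, 0.139, 0.121]), (0.57, [0.434, -0.014, 0.12]), (0.47, [0.661, -0.074, 0.122])]
scene knob_c [(0.63, [0.606, 0.139, 0.121]), (0.57, [0.434, -0.014, 0.12]), (0.47, [0.661, -0.074, 0.122])]
scene pivot_a [(0.65, [0.483, -0.007, 0.056]), (0.65, [0.625, -0.045, 0.059]), (0.6, [0.
[... 566 characters left out ...]
8, [0.436, -0.015, 0.125]), (0.52, [0.605, 0.141, 0.126]), (0.4, [0.66, -0.076, 0.122])]
side knob_c [(0.68, [0.436, -0.015, 0.125]), (0.52, [0.605, 0.141, 0.126]), (0.4, [0.66, -0.076, 0.122])]
side pivot_a [(0.88, [0.591, 0.096, 0.059]), (0.61, [0.483, -0.003, 0.058]), (0.59, [0.628, -0.043, 0.056])]
side pivot_b [(0.88, [0.591, 0.096, 0.059]), (0.61, [0.483, -0.003, 0.058]), (0.59, [0.628, -0.043, 0.056])]
side pivot_c [(0.88, [0.591, 0.096, 0.059]), (0.61, [0.483, -0.003, 0.058]), (0.59, [0.628, -0.043, 0.056])]
side press []
side key [(0.58, [0.539, -0.092, 0.017])]
side billet [(0.56, [0.669, 0.047, 0.021])]
side glue [(0.62, [0.442, 0.165, -0.003]), (0.62, [0.658, -0.075, 0.125])]
1.1
```

View pics/scene0.png

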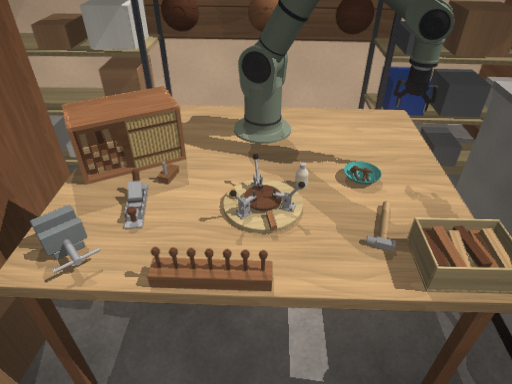

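View pics/side0.png

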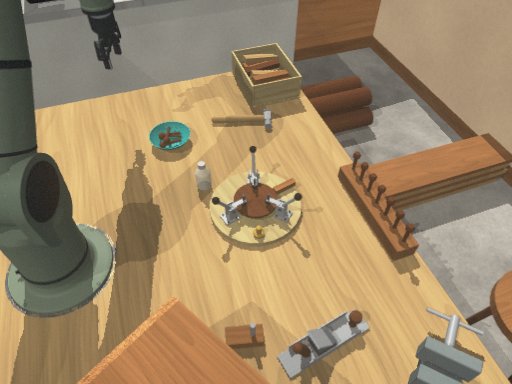

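The networks agree with the stated sizes: centre about (0.567, 0.016), knob height 0.12. With the key at 256° and the glue at 131°, a is at about 193.5°, b at 313.5° and c at 73.5°. In scene0 the three knobs are near px (256,157), (302,185) and (236,209). I'll go to c first, with the fingers shut and high.

```bash
python3 -m inch '[[1,34.6,-38.2,0,0,0,9],[1,34.6,-38.2,0,0,0,9],[1,34.6,-38.2,0,0,0,9],[1,34.6,-38.2,0,0,0,9],[1,34.6,-38.2,0,0,0,9],[1,34.6,-38.2,0,0,0,9],[1,34.6,-38.2,0,0,0,9],[1,34.6,-38.2,0,0,0,9],[1,34.6,-38.2,0,0,0,9],[1,34.6,-38.2,0,0,0,9]]' 20
cat > h.py <<'E'
from cell import *
import numpy as np, cv2, sys
C=np.array([0.567,0.016]); PH=dict(a=193.5,b=313.5,c=73.5)
def st():
    s=monitor.sense(); p=s["ee_pos"]; q=s["eef_rot"]
    from scipy.spatial.transform import Rotation as R
    M=R.from_quat(q).as_matrix()
    print("t",round(s["time"],2),"p",np.round(p,4),"yawx",round(np.degrees(np.arctan2(M[1,0],M[0,0])),1),"z",np.round(M[:,2],3),"F",np.round(s["force"],2),"w",round(s["width"],3))
    for k,a in PH.items():
        u=np.array([np.cos(np.radians(a)),np.sin(np.radians(a))]); d=p[:2]-C
        print(k,"radial",round(float(d@u)*1000,1),"lat",round(float(d@[-u[1],u[0]])*1000,1),"Frad",round(float(s["force"][:2]@u),2))
    return s
E
python3 - <<'E'
from h import *
st()
p,d=camera("wrist"); cv2.imwrite("pics/w1.png",p[:,:,::-1])
for k in ["knob_a","pivot_a"]:
    print(k,[(round(x["score"],2),np.round(x["point"],3)) for x in pinpoint("wrist",k)])
p,d=camera("side"); cv2.imwrite("pics/s1.png",cv2.resize(p[100:260,150:362,::-1],None,fx=3,fy=3))
E
```

```text
time: 2.35
ee_pos: [0.6163, 0.181, 0.2289]
eef_rot: [0.145, 0.989, -0.0, -0.0]
force: [0.0, 0.8, -0.1]
width: 0.0001
t 2.35 p [0.6163 0.181  0.2289] yawx 163.3 z [-0. -0. -1.] F [ 0.    0.83 -0.14] w 0.0
a radial -86.4 lat -149.0 Frad -0.2
b radial -85.8 lat 149.3 Frad -0.6
c radial 172.2 lat -0.4 Frad 0.8
knob_a [(0.85, array([0.603, 0.14 , 0.123])), (0.61, array([ 0.66 , -0.077,  0.122]))]
pivot_a [(0.95, array([0.584, 0.094, 0.06 ])), (0.9, array([ 0.482, -0.004,  0.06 ])), (0.71, array([0.676, 0.049, 0.012])), (0.6, array([ 0.629, -0.044,  0.055]))]
```

View pics/w1.png

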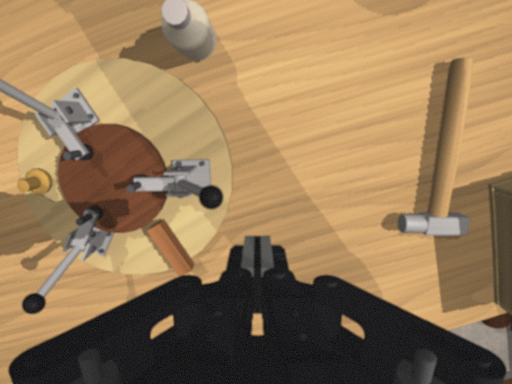

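View pics/s1.png

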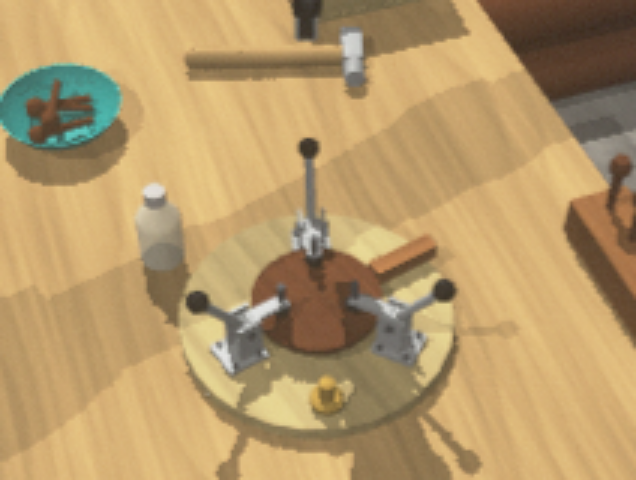

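In w1 knob c is at (210,197), and the shut fingertips at (258,240) have their y axis radial, so a finger's back will push. I'll go down and approach to just short of contact.

```bash
python3 -m inch '[[1,0,0,-4.6,0,0,0],[1,0,0,-9.2,0,0,0],[1,0,0,-9.2,0,0,0],[1,-0.1,-0.4,-9.2,0,0,0],[1,-0.2,-0.8,-9.2,0,0,0],[1,-0.3,-1.1,-9.2,0,0,0],[1,-0.4,-1.4,-9.2,0,0,0],[1,-0.4,-1.4,-9.2,0,0,0],[1,-0.4,-1.4,-9.2,0,0,0],[1,-0.4,-1.4,-9.2,0,0,0]]'
python3 - <<'E'
from h import *
st()
p,d=camera("wrist"); cv2.imwrite("pics/w2.png",p[:,:,::-1])
print([(round(x["score"],2),np.round(x["point"],3)) for x in pinpoint("wrist","knob_c")])
E
```

```text
time: 3.8
ee_pos: [0.6112, 0.1696, 0.1373]
eef_rot: [0.143, 0.99, 0.0, -0.0]
force: [-0.4, 0.1, -0.2]
width: -0.0004
t 3.8 p [0.6112 0.1696 0.1373] yawx 163.5 z [-0.     0.001 -1.   ] F [-0.38  0.08 -0.22] w -0.0
a radial -78.8 lat -139.0 Frad 0.35
b radial -81.0 lat 137.8 Frad -0.32
c radial 159.8 lat 1.3 Frad -0.03
[(0.7, array([0.601, 0.142, 0.124]))]
```

View pics/w2.png

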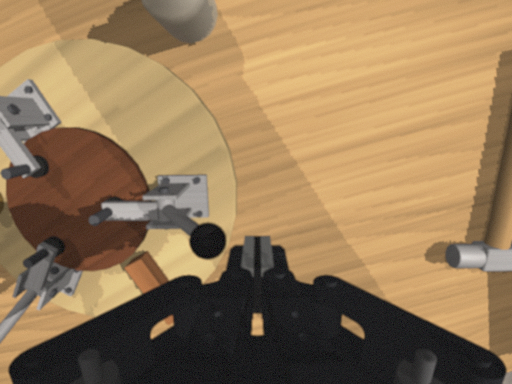

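```bash
cat >> h.py <<'E'
def proj(name,X):
    c=get_calibration(name); x=np.array(c["R"])@np.array(X)+np.array(c["t"]); s=x[:2]/x[2]; s=s*(1+c["k1"]*(s@s)); K=np.array(c["K"]); return np.round([K[0,0]*s[0]+K[0,2],K[1,1]*s[1]+K[1,2]],1)
E
python3 - <<'E'
from h import *
s=monitor.sense();p=s["ee_pos"]
print("tip",proj("wrist",p+[0,0,-.022]),"tcp",proj("wrist",p))
u=np.array([np.cos(np.radians(73.5)),np.sin(np.radians(73.5)),0]);l=np.array([-u[1],u[0],0])
for k in (11,-11): print(k,proj("wrist",p+[0,0,-.022]+l*k/1000))
for k in (8,11,14): print("y",k,proj("wrist",p+[0,0,-.022]-u*k/1000))
print("knob net",proj("wrist",[.601,.142,.124]),"model",proj("wrist",[*(C+.1297*u[:2]),.124]))
E
```

```text
tip [257.1 234.2] tcp [257.2 249.6]
11 [257.1 217.4]
-11 [257.1 250.4]
y 8 [244.2 234.2]
y 11 [239.4 234.2]
y 14 [234.5 234.2]
knob net [207.6 236.8] model [206.6 241.7]
```

```bash
python3 -m inch '[[1,-0.1,-0.4,0.1,0,0,0],[1,-0.2,-0.8,0.2,0,0,0],[1,-0.3,-1.2,0.3,0,0,0],[1,-0.4,-1.5,0.4,0,0,0],[1,-0.5,-1.8,0.5,0,0,0],[1,-0.6,-2.0,0.6,0,0,0],[1,-0.7,-2.3,0.7,0,0,0],[1,-0.8,-2.6,0.8,0,0,0],[1,-0.8,-2.6,0.8,0,0,0],[1,-0.8,-2.6,0.8,0,0,0]]'
cat >> h.py <<'E'
def knobs(name="wrist"):
    for x in pinpoint(name,"knob_c"):
        P=np.array(x["point"]); d=P[:2]-C
        for k,a in PH.items():
            u=np.array([np.cos(np.radians(a)),np.sin(np.radians(a))])
            if abs(d@[-u[1],u[0]])<.02 and d@u>0.0: print(name,"knob",k,round(x["score"],2),"r",round(d@u*1000,1),"lat",round(d@[-u[1],u[0]]*1000,1),"z",round(P[2],3),"ang~",round(.593-np.arctan2(d@u-.085,P[2]-.058),3))
E
python3 - <<'E'
from h import *
st()
p,d=camera("wrist"); cv2.imwrite("pics/w3.png",p[:,:,::-1]); knobs()
E
```

```text
time: 5.15
ee_pos: [0.6032, 0.1436, 0.1452]
eef_rot: [0.143, 0.99, 0.0, -0.0]
force: [0.1, 0.5, -0.5]
width: 0.0
t 5.15 p [0.6032 0.1436 0.1452] yawx 163.5 z [-0.     0.001 -1.   ] F [ 0.12  0.51 -0.48] w 0.0
a radial -65.0 lat -115.6 Frad -0.24
b radial -67.7 lat 114.1 Frad -0.28
c radial 132.6 lat 1.6 Frad 0.52
wrist knob b 0.57 r 130.0 lat 3.8 z 0.124 ang~ -0.002
wrist knob c 0.57 r 129.5 lat 0.6 z 0.124 ang~ -0.001
```

View pics/w3.png

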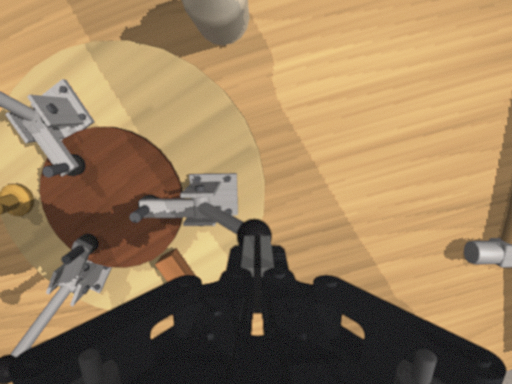

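```bash
cat >> h.py <<'E'
def unproj(name,px,dep):
    c=get_calibration(name);K=np.array(c["K"])
    s0=(np.array(px,float)-[K[0,2],K[1,2]])/[K[0,0],K[1,1]]; s=s0.copy()
    for _ in range(20): s=s0/(1+c["k1"]*(s@s))
    return np.array(c["R"]).T@(np.array([*(s*dep),dep])-np.array(c["t"]))
E
python3 - <<'E'
from h import *
p,d=camera("wrist"); s=st(); e=s["ee_pos"]
u=np.array([np.cos(np.radians(73.5)),np.sin(np.radians(73.5)),0]);l=np.array([-u[1],u[0],0])
for px in [(254,222),(254,228),(254,234),(252,240),(265,240),(252,245),(252,250),(252,260),(252,268),(235,250),(235,270),(252,280),(258,290),(300,300)]:
    D=d[px[1],px[0]]
    if D>0:
        X=unproj("wrist",px,D); v=X-e; print(px,round(float(D),3),"rad",round(v@u*1e3,1),"lat",round(v@l*1e3,1),"z",round(v[2]*1e3,1),"Z",round(X[2],3))
    else: print(px,0)
E
```

```text
t 5.3 p [0.6031 0.1436 0.1452] yawx 163.5 z [-0.     0.001 -1.   ] F [ 1.46 -0.48  0.09] w 0.0
a radial -64.9 lat -115.7 Frad -1.31
b radial -67.7 lat 114.1 Frad 1.35
c radial 132.7 lat 1.6 Frad -0.04
(254, 222) 0.172 rad -1.9 lat 10.1 z -16.4 Z 0.129
(254, 228) 0.169 rad -1.9 lat 7.7 z -12.8 Z 0.132
(254, 234) 0.168 rad -1.9 lat 4.6 z -11.1 Z 0.134
(252, 240) 0.142 rad -2.6 lat 11.9 z 14.3 Z 0.159
(265, 240) 0.143 rad 3.8 lat 11.5 z 13.5 Z 0.159
(252, 245) 0.137 rad -2.5 lat 11.8 z 19.8 Z 0.165
(252, 250) 0.132 rad -2.4 lat 11.6 z 24.8 Z 0.17
(252, 260) 0.124 rad -2.3 lat 10.9 z 33.3 Z 0.179
(252, 268) 0.117 rad -2.2 lat 11.0 z 40.4 Z 0.186
(235, 250) 0.141 rad -10.9 lat 7.5 z 16.4 Z 0.162
(235, 270) 0.11 rad -8.5 lat 13.9 z 47.2 Z 0.192
(252, 280) 0.109 rad -2.1 lat 10.8 z 49.1 Z 0.194
(258, 290) 0.119 rad 0.2 lat 1.1 z 40.8 Z 0.186
(300, 300) 0.086 rad 12.6 lat 17.4 z 71.3 Z 0.216
```

The depth says the visible fingertip ends about 14 mm above the reported TCP, not 22 mm below, and the ball sits untouched beneath it. I'll check with the side camera.

Run:
```python
from h import *
s=st(); e=s["ee_pos"]
for n in ["side","scene"]:
    p,d=camera(n)
    c=proj(n,e).astype(int); print(n,"tcp",c,"tip",proj(n,e-[0,0,.022]),"tip+14",proj(n,e+[0,0,.014]))
    x0,y0=c[0]-40,c[1]-50
    cr=p[y0:y0+80,x0:x0+100,::-1]; cv2.imwrite(f"pics/{n}4.png",cv2.resize(cr,None,fx=6,fy=6,interpolation=cv2.INTER_CUBIC))
    print("crop origin",x0,y0)
```

```text
t 5.3 p [0.6031 0.1436 0.1452] yawx 163.5 z [-0.     0.001 -1.   ] F [ 1.46 -0.48  0.09] w 0.0
a radial -64.9 lat -115.7 Frad -1.31
b radial -67.7 lat 114.1 Frad 1.35
c radial 132.7 lat 1.6 Frad -0.04
side tcp [252 143] tip [252.4 148.8] tip+14 [252.3 140. ]
crop origin 212 93
scene tcp [302 179] tip [301.8 184.7] tip+14 [302.7 175.8]
crop origin 262 129
```

View pics/side4.png

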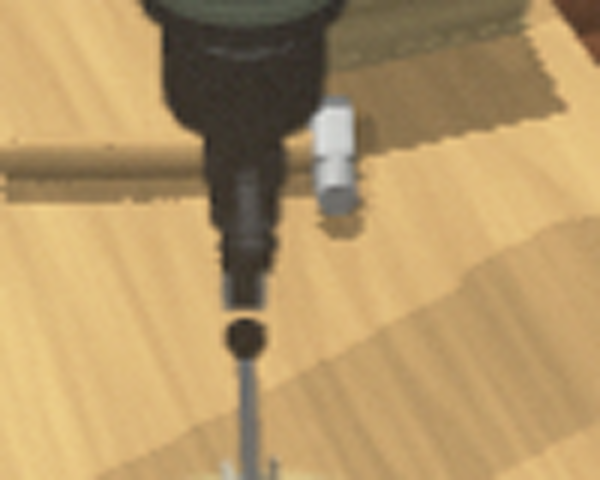

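View pics/scene4.png

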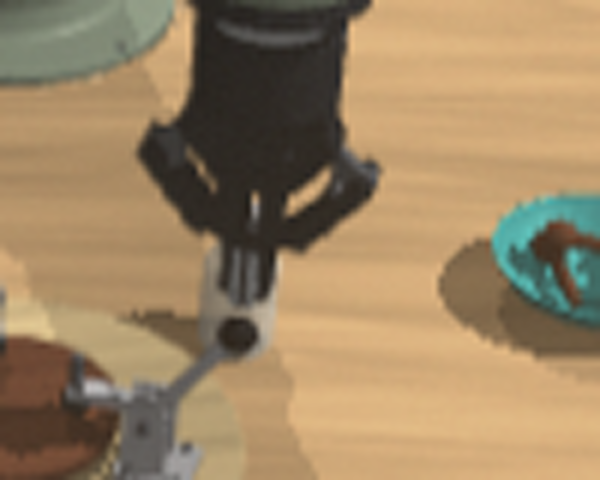

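Both fixed views agree: the shut fingertips end just above the ball (side crop tip at about row 310, ball top at about 320), roughly 6 mm below the TCP. So I need to go about 16 mm lower. I'll back out, go down and push in again.

```bash
python3 -m inch '[[1,0.8,2.6,0,0,0,0],[1,0.8,2.6,0,0,0,0],[1,0.8,2.6,-2.2,0,0,0],[1,0.8,2.6,-2.2,0,0,0],[1,0.7,2.2,-2.2,0,0,0],[1,0.6,1.8,-2.1,0,0,0],[1,0.5,1.5,-2.0,0,0,0],[1,0.4,1.3,-1.9,0,0,0],[1,0.3,1.1,-1.8,0,0,0],[1,0.3,1.1,-1.8,0,0,0]]'
python3 - <<'E'
from h import *
st()
p,d=camera("wrist"); cv2.imwrite("pics/w5.png",p[:,:,::-1]); knobs()
E
```

```text
time: 6.65
ee_pos: [0.6066, 0.1551, 0.1277]
eef_rot: [0.143, 0.99, 0.001, 0.0]
force: [3.7, 4.0, 0.3]
width: -0.0001
t 6.65 p [0.6066 0.1551 0.1277] yawx 163.6 z [ 0.001  0.002 -1.   ] F [3.66 3.95 0.33] w -0.0
a radial -71.0 lat -126.0 Frad -4.48
b radial -73.6 lat 124.5 Frad -0.35
c radial 144.7 lat 1.5 Frad 4.83
wrist knob c 0.69 r 127.5 lat 0.0 z 0.123 ang~ 0.011
```

View pics/w5.png

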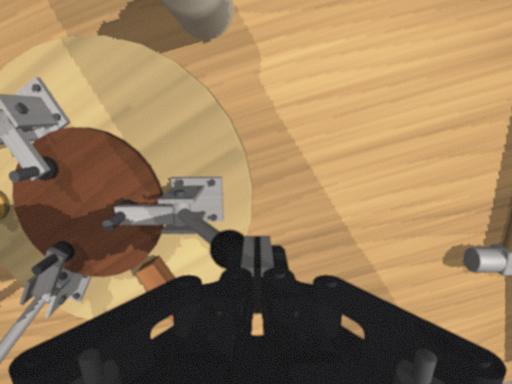

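Contact, about 5 N. I'll push on along the arc.

```bash
python3 -m inch '[[1,-0.1,-0.2,0.1,0,0,0],[1,-0.1,-0.4,0.2,0,0,0],[1,-0.2,-0.6,0.3,0,0,0],[1,-0.2,-0.8,0.4,0,0,0],[1,-0.3,-1.0,0.5,0,0,0],[1,-0.3,-1.1,0.5,0,0,0],[1,-0.4,-1.2,0.5,0,0,0],[1,-0.4,-1.3,0.5,0,0,0],[1,-0.4,-1.3,0.5,0,0,0],[1,-0.4,-1.3,0.5,0,0,0]]'
python3 - <<'E'
from h import *
st()
p,d=camera("wrist"); cv2.imwrite("pics/w6.png",p[:,:,::-1]); knobs()
E
```

```text
time: 8.0
ee_pos: [0.6035, 0.1439, 0.134]
eef_rot: [0.142, 0.99, 0.002, 0.001]
force: [0.7, 9.8, 14.5]
width: -0.0
t 8.0 p [0.6035 0.1439 0.134 ] yawx 163.6 z [ 0.003  0.004 -1.   ] F [ 0.67  9.76 14.53] w -0.0
a radial -65.4 lat -115.9 Frad -2.93
b radial -67.7 lat 114.5 Frad -6.62
c radial 133.0 lat 1.3 Frad 9.55
wrist knob c 0.58 r 117.3 lat 1.4 z 0.129 ang~ 0.164
```

View pics/w6.png

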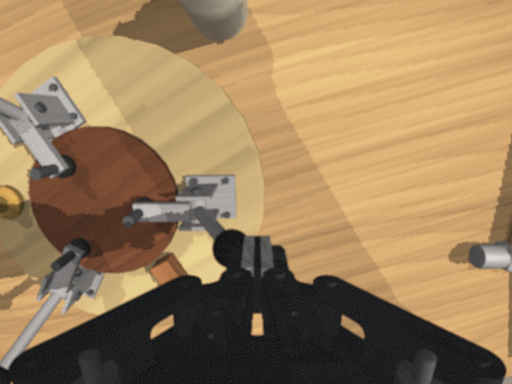

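The 14.5 N upward shows that the tip rides on the ball's shoulder. I'll back out, go 10 mm lower and push again.

```bash
python3 -m inch '[[1,0.7,2.3,0,0,0,0],[1,0.7,2.3,-0.5,0,0,0],[1,0.7,2.3,-1.8,0,0,0],[1,0.7,2.3,-1.8,0,0,0],[1,0.5,1.7,-1.8,0,0,0],[1,0.4,1.2,-1.7,0,0,0],[1,0.2,0.8,-1.5,0,0,0],[1,0.1,0.5,-1.4,0,0,0],[1,0.1,0.3,-1.2,0,0,0],[1,0,0.1,-1.1,0,0,0]]'
python3 - <<'E'
from h import *
st()
p,d=camera("wrist"); cv2.imwrite("pics/w7.png",p[:,:,::-1]); knobs()
E
```

```text
time: 9.35
ee_pos: [0.604, 0.1448, 0.124]
eef_rot: [0.142, 0.99, 0.003, 0.002]
force: [-0.5, -1.4, 0.1]
width: -0.0
t 9.35 p [0.604  0.1448 0.124 ] yawx 163.6 z [ 0.005  0.004 -1.   ] F [-0.5  -1.42  0.06] w -0.0
a radial -66.0 lat -116.6 Frad 0.82
b radial -68.0 lat 115.5 Frad 0.69
c radial 134.0 lat 1.2 Frad -1.5
wrist knob c 0.63 r 107.2 lat 1.9 z 0.136 ang~ 0.314
```

View pics/w7.png

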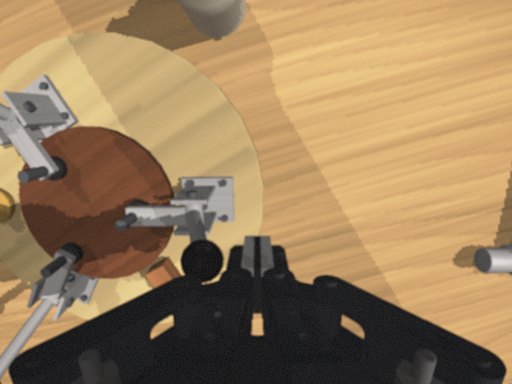

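Lever c snapped ahead by itself: it is clear of the finger at (202,260), force about 0. On to b.

```bash
python3 -m inch '[[1,0.3,0.9,5,0,0,0],[1,0.3,0.9,10,0,0,0],[1,2,-5,10,0,0,10],[1,4,-11,10,0,0,20],[1,5,-16,10,0,0,30],[1,6,-21,10,0,0,40],[1,7.7,-24.9,10,0,0,50],[1,7.7,-24.9,10,0,0,60],[1,7.7,-24.9,5,0,0,60],[1,7.7,-24.9,4,0,0,60]]'
python3 - <<'E'
from h import *
s=st(); print(np.round(s["q"],2))
p,d=camera("wrist"); cv2.imwrite("pics/w8.png",p[:,:,::-1]); knobs()
camera("side"); knobs("side")
E
```

```text
time: 10.7
ee_pos: [0.6786, -0.1054, 0.1603]
eef_rot: [-0.371, 0.929, 0.004, -0.002]
force: [-1.3, -0.2, 0.8]
width: 0.0001
t 10.7 p [ 0.6786 -0.1054  0.1603] yawx -136.5 z [-0.006  0.005 -1.   ] F [-1.31 -0.22  0.85] w 0.0
a radial -80.1 lat 144.1 Frad 1.33
b radial 164.8 lat -2.6 Frad -0.74
c radial -84.7 lat -141.4 Frad -0.58
[ 0.19  0.7  -0.2   1.47  0.15  1.    2.29]
wrist knob b 0.77 r 132.5 lat -0.7 z 0.122 ang~ -0.047
side knob c 0.54 r 78.6 lat -2.0 z 0.14 ang~ 0.671
side knob a 0.47 r 133.8 lat 1.4 z 0.129 ang~ -0.01
side knob b 0.4 r 128.7 lat 4.0 z 0.127 ang~ 0.026
```

View pics/w8.png

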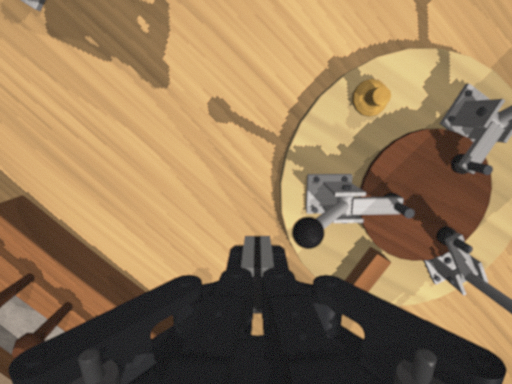

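c rests at about 0.67. Now b: down, then in, with the z rising along the arc.

```bash
python3 -m inch '[[1,0.2,0.2,-2,0,0,0],[1,0.2,0.2,-4.2,0,0,0],[1,0.2,0.2,-4.2,0,0,0],[1,-0.5,0.9,-4.2,0,0,0],[1,-0.8,1.2,-4.2,0,0,0],[1,-1.1,1.5,-4.0,0,0,0],[1,-1.3,1.8,-3.8,0,0,0],[1,-1.6,2.0,-3.6,0,0,0],[1,-1.8,2.2,-3.5,0,0,0],[1,-1.9,2.3,-3.4,0,0,0]]'
python3 - <<'E'
from h import *
s=st()
p,d=camera("wrist"); cv2.imwrite("pics/w9.png",p[:,:,::-1]); knobs()
E
```

```text
time: 12.15
ee_pos: [0.663, -0.0824, 0.1318]
eef_rot: [-0.371, 0.929, 0.001, 0.002]
force: [4.1, -2.8, 4.6]
width: -0.0003
t 12.15 p [ 0.663  -0.0824  0.1318] yawx -136.5 z [ 0.003  0.004 -1.   ] F [ 4.07 -2.81  4.59] w -0.0
a radial -70.4 lat 118.1 Frad -3.3
b radial 137.4 lat 1.9 Frad 4.84
c radial -67.1 lat -120.0 Frad -1.54
wrist knob b 0.75 r 123.3 lat 5.4 z 0.128 ang~ 0.091
```

View pics/w9.png

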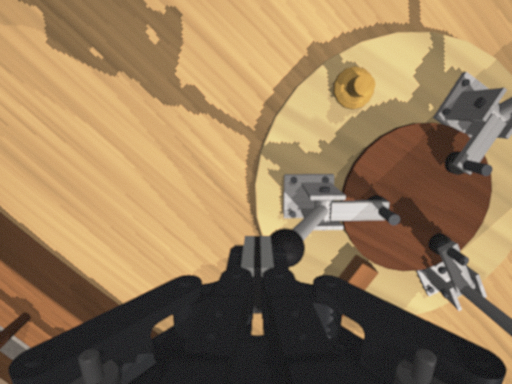

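```bash
python3 -m inch '[[1,-0.1,0.1,-0.3,0,0,0],[1,-0.2,0.2,-0.4,0,0,0],[1,-0.3,0.3,-0.4,0,0,0],[1,-0.4,0.4,-0.4,0,0,0],[1,-0.5,0.5,-0.4,0,0,0],[1,-0.6,0.6,-0.4,0,0,0],[1,-0.6,0.6,-0.4,0,0,0],[1,-0.6,0.6,-0.4,0,0,0],[1,-0.6,0.6,-0.4,0,0,0],[1,-0.6,0.6,-0.4,0,0,0]]'
python3 - <<'E'
from h import *
s=st()
p,d=camera("wrist"); cv2.imwrite("pics/w10.png",p[:,:,::-1]); knobs()
E
```

```text
time: 13.5
ee_pos: [0.661, -0.0798, 0.1319]
eef_rot: [-0.37, 0.929, -0.002, 0.006]
force: [10.6, -16.8, 32.7]
width: 0.0001
t 13.5 p [ 0.661  -0.0798  0.1319] yawx -136.6 z [ 0.013  0.    -1.   ] F [ 10.6  -16.8   32.66] w 0.0
a radial -69.0 lat 115.1 Frad -6.38
b radial 134.2 lat 2.2 Frad 19.48
c radial -65.2 lat -117.3 Frad -13.1
wrist knob b 0.81 r 122.1 lat 0.4 z 0.126 ang~ 0.092
```

View pics/w10.png

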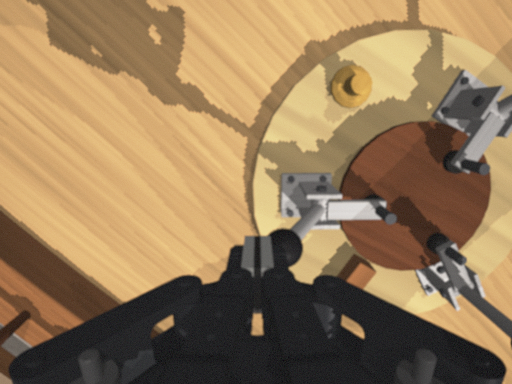

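The force climbed to about 38 N at the wrist, mostly upward: the tip really ends about 5 mm *above* the TCP and jammed on the ball's shoulder. I'll back off at once, go lower and push in gently.

```bash
python3 -m inch '[[1,0.8,-0.8,0.4,0,0,0],[1,1.9,-2.0,0.3,0,0,0],[1,1.9,-2.0,-1.0,0,0,0],[1,1.9,-2.0,-2.0,0,0,0],[1,1.9,-2.0,-2.0,0,0,0],[1,1.4,-1.5,-2.0,0,0,0],[1,1.1,-1.1,-2.0,0,0,0],[1,0.9,-0.9,-2.0,0,0,0],[1,0.8,-0.8,-1.9,0,0,0],[1,0.7,-0.7,-1.8,0,0,0]]'
python3 - <<'E'
from h import *
s=st()
p,d=camera("wrist"); cv2.imwrite("pics/w11.png",p[:,:,::-1]); knobs()
E
```

```text
time: 14.85
ee_pos: [0.6698, -0.089, 0.1164]
eef_rot: [-0.369, 0.929, -0.005, 0.008]
force: [4.6, -11.5, 13.3]
width: -0.0
t 14.85 p [ 0.6698 -0.089   0.1164] yawx -136.7 z [ 0.019 -0.003 -1.   ] F [  4.57 -11.48  13.29] w -0.0
a radial -75.4 lat 126.1 Frad -1.77
b radial 146.9 lat 2.3 Frad 11.47
c radial -71.5 lat -128.4 Frad -9.71
wrist knob b 0.69 r 125.6 lat 2.1 z 0.127 ang~ 0.06
```

View pics/w11.png

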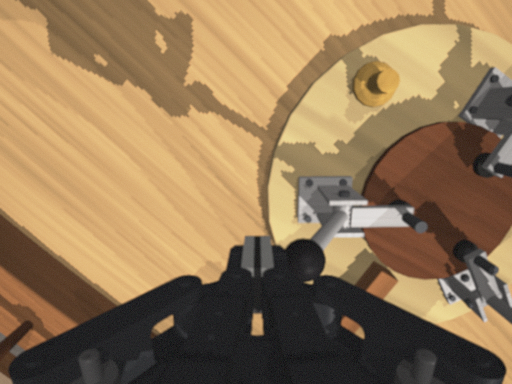

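Upward force again. The depth profile shows the finger's back has a step, while its x-side is a clean flat 22 mm face. I'll back off and turn the tool 90° so that the flat face pushes.

```bash
python3 -m inch '[[1,1.2,-1.3,0,0,0,0],[1,1.6,-1.7,2,0,0,-10],[1,1.6,-1.7,4,0,0,-20],[1,1.6,-1.7,4,0,0,-30],[1,1.6,-1.7,4,0,0,-40],[1,1.6,-1.7,4,0,0,-50],[1,1.6,-1.7,4,0,0,-60],[1,1.6,-1.7,4,0,0,-70],[1,1.6,-1.7,2,0,0,-80],[1,1.6,-1.7,-1.0,0,0,-90]]'
python3 - <<'E'
from h import *
s=st(); print(np.round(s["q"],2))
p,d=camera("wrist"); cv2.imwrite("pics/w12.png",p[:,:,::-1]); knobs()
E
```

```text
time: 16.2
ee_pos: [0.686, -0.1044, 0.1069]
eef_rot: [0.398, 0.917, -0.008, 0.004]
force: [0.1, 0.3, -0.8]
width: 0.0005
t 16.2 p [ 0.686  -0.1044  0.1069] yawx 133.0 z [ 0.001 -0.018 -1.   ] F [ 0.14  0.25 -0.8 ] w 0.001
a radial -87.6 lat 144.8 Frad -0.2
b radial 169.2 lat 3.5 Frad -0.09
c radial -81.6 lat -148.3 Frad 0.28
[-0.07  0.77  0.21  1.51 -0.17  0.88  0.94]
wrist knob b 0.91 r 133.1 lat 2.8 z 0.124 ang~ -0.033
```

View pics/w12.png

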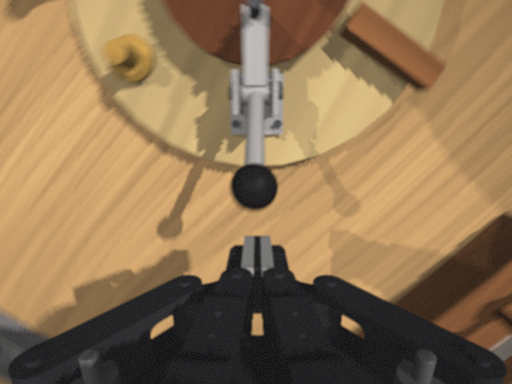

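Now knob b (255,186) is lined up dead ahead of the fingers (258,240). Pushing in with the flat face.

```bash
python3 -m inch '[[1,-0.4,0.4,0,0,0,0],[1,-0.7,0.7,0,0,0,0],[1,-0.9,1.0,0,0,0,0],[1,-1.1,1.2,0.1,0,0,0],[1,-1.3,1.4,0.2,0,0,0],[1,-1.4,1.5,0.3,0,0,0],[1,-1.6,1.7,0.4,0,0,0],[1,-1.8,1.9,0.5,0,0,0],[1,-1.9,2.0,0.5,0,0,0],[1,-1.9,2.0,0.5,0,0,0]]'
python3 - <<'E'
from h import *
s=st()
p,d=camera("wrist"); cv2.imwrite("pics/w13.png",p[:,:,::-1]); knobs()
E
```

```text
time: 17.55
ee_pos: [0.6645, -0.0834, 0.1086]
eef_rot: [0.397, 0.918, -0.009, 0.0]
force: [-0.0, 0.2, -0.7]
width: 0.0003
t 17.55 p [ 0.6645 -0.0834  0.1086] yawx 133.3 z [-0.006 -0.017 -1.   ] F [-0.04  0.19 -0.69] w 0.0
a radial -71.6 lat 119.5 Frad -0.01
b radial 139.3 lat 2.3 Frad -0.17
c radial -67.6 lat -121.8 Frad 0.17
wrist knob b 0.64 r 106.2 lat 1.9 z 0.132 ang~ 0.314
```

View pics/w13.png

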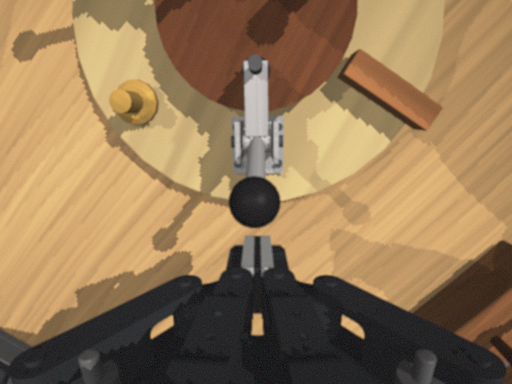

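b snapped into its notch (gap in w13, force about 0). On to a.

```bash
python3 -m inch '[[1,0.3,-0.3,5,0,0,-10],[1,0.3,-0.3,10,0,0,-20],[1,-5,1,10,0,0,-30],[1,-10,2,10,0,0,-40],[1,-15,3,10,0,0,-50],[1,-20,4,10,0,0,-60],[1,-24,5.5,10,0,0,-70],[1,-26,6,10,0,0,-80],[1,-26,6,10,0,0,-90],[1,-26,6,10,0,0,-100]]'
python3 - <<'E'
from h import *
s=st();print(np.round(s["q"],2))
p,d=camera("wrist"); cv2.imwrite("pics/w14.png",p[:,:,::-1]); knobs()
camera("scene"); knobs("scene")
E
```

```text
time: 18.9
ee_pos: [0.4046, -0.0233, 0.2087]
eef_rot: [0.959, 0.284, -0.006, -0.007]
force: [0.1, -0.9, 0.6]
width: -0.0001
t 18.9 p [ 0.4046 -0.0233  0.2087] yawx 33.0 z [-0.015  0.01  -1.   ] F [ 0.07 -0.9   0.58] w -0.0
a radial 167.1 lat 0.3 Frad 0.14
b radial -83.3 lat -144.9 Frad 0.7
c radial -83.9 lat 144.6 Frad -0.85
[-0.7   0.27  0.74  2.18 -0.27  0.8  -0.77]
wrist knob a 0.58 r 130.8 lat 3.0 z 0.122 ang~ -0.025
scene knob b 0.58 r 88.1 lat 6.6 z 0.138 ang~ 0.554
scene knob a 0.48 r 133.6 lat -1.1 z 0.118 ang~ -0.086
scene knob c 0.38 r 75.0 lat -4.3 z 0.136 ang~ 0.72
```

View pics/w14.png

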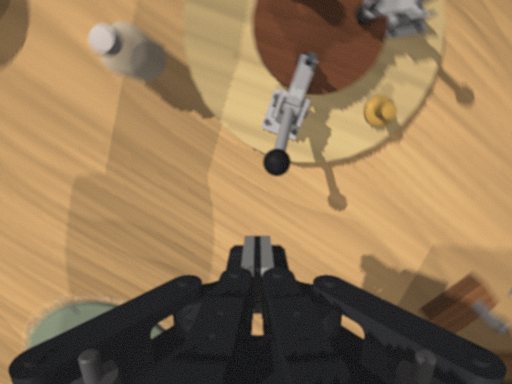

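```bash
python3 -m inch '[[1,0,-0.1,-2,0,0,-10],[1,0,-0.1,-5,0,0,-19.5],[1,0,-0.1,-8,0,0,-19.5],[1,0,-0.1,-10.2,0,0,-19.5],[1,0,-0.1,-10.2,0,0,-19.5],[1,0,-0.1,-10.2,0,0,-19.5],[1,0,-0.1,-10.2,0,0,-19.5],[1,0,-0.1,-10.2,0,0,-19.5],[1,0,-0.1,-10.2,0,0,-19.5],[1,0,-0.1,-10.2,0,0,-19.5]]'
python3 - <<'E'
from h import *
s=st();print(np.round(s["q"],2))
p,d=camera("wrist"); cv2.imwrite("pics/w15.png",p[:,:,::-1]); knobs()
E
```

```text
time: 20.35
ee_pos: [0.4047, -0.0244, 0.1066]
eef_rot: [0.992, 0.122, -0.005, -0.008]
force: [0.0, 0.8, -0.2]
width: -0.0004
t 20.35 p [ 0.4047 -0.0244  0.1066] yawx 14.0 z [-0.012  0.014 -1.   ] F [ 0.03  0.82 -0.17] w -0.0
a radial 167.3 lat 1.4 Frad -0.22
b radial -82.4 lat -145.6 Frad -0.57
c radial -84.9 lat 144.2 Frad 0.79
[-0.55  0.49  0.62  2.27 -0.58  0.55 -0.81]
wrist knob a 0.84 r 129.0 lat 3.4 z 0.124 ang~ 0.009
```

View pics/w15.png

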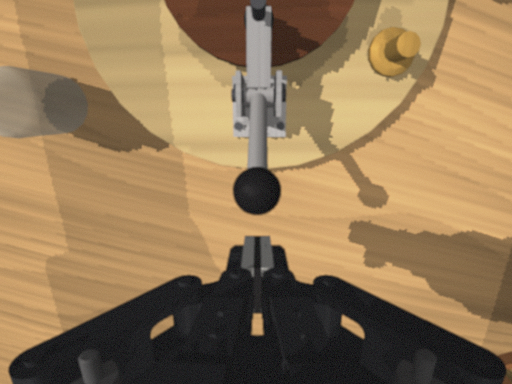

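Knob a (257,190) is aligned. Pushing, more carefully since its notch and stop are the lowest.

```bash
python3 -m inch '[[1,0.5,0.1,0,0,0,0],[1,0.9,0.2,0,0,0,0],[1,1.3,0.3,0,0,0,0],[1,1.5,0.4,0.1,0,0,0],[1,1.7,0.4,0.2,0,0,0],[1,1.9,0.5,0.2,0,0,0],[1,2.1,0.5,0.3,0,0,0],[1,2.3,0.5,0.4,0,0,0],[1,2.4,0.6,0.4,0,0,0],[1,2.4,0.6,0.4,0,0,0]]'
python3 - <<'E'
from h import *
s=st()
p,d=camera("wrist"); cv2.imwrite("pics/w16.png",p[:,:,::-1]); knobs()
E
```

```text
time: 21.7
ee_pos: [0.429, -0.0184, 0.1106]
eef_rot: [0.992, 0.122, -0.005, -0.008]
force: [-0.5, -0.2, -0.5]
width: 0.0001
t 21.7 p [ 0.429  -0.0184  0.1106] yawx 14.0 z [-0.011  0.014 -1.   ] F [-0.46 -0.15 -0.54] w 0.0
a radial 142.2 lat 1.2 Frad 0.49
b radial -70.1 lat -123.8 Frad -0.21
c radial -72.2 lat 122.6 Frad -0.28
wrist knob a 0.56 r 105.1 lat 0.2 z 0.136 ang~ 0.341
```

View pics/w16.png

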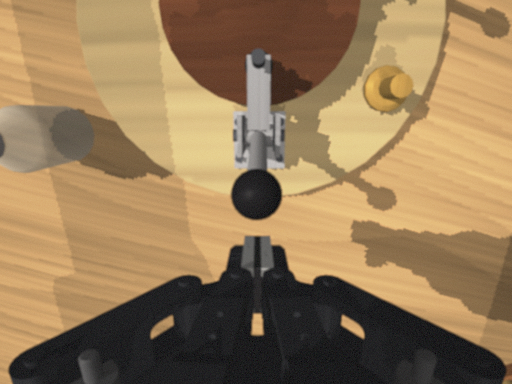

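a snapped to about 0.34, so all three rest in their notches. Since I'm lined up on a, I'll take its second click now, in measured steps.

```bash
python3 -m inch '[[1,0.6,0.1,0.2,0,0,0],[1,1.0,0.2,0.4,0,0,0],[1,1.3,0.3,0.6,0,0,0],[1,1.5,0.4,0.7,0,0,0],[1,1.7,0.4,0.7,0,0,0],[1,1.9,0.5,0.7,0,0,0],[1,2.1,0.5,0.7,0,0,0],[1,2.3,0.5,0.7,0,0,0],[1,2.5,0.6,0.7,0,0,0],[1,2.6,0.6,0.7,0,0,0]]'
python3 - <<'E'
from h import *
s=st()
p,d=camera("wrist"); cv2.imwrite("pics/w17.png",p[:,:,::-1]); knobs()
E
```

```text
time: 23.05
ee_pos: [0.4547, -0.0124, 0.1175]
eef_rot: [0.992, 0.122, -0.005, -0.008]
force: [-5.5, -0.4, 3.3]
width: 0.0003
t 23.05 p [ 0.4547 -0.0124  0.1175] yawx 14.0 z [-0.012  0.014 -1.   ] F [-5.48 -0.39  3.31] w 0.0
a radial 115.8 lat 1.4 Frad 5.42
b radial -56.7 lat -101.0 Frad -3.49
c radial -59.2 lat 99.6 Frad -1.93
wrist knob a 0.8 r 97.5 lat 1.7 z 0.135 ang~ 0.433
```

View pics/w17.png

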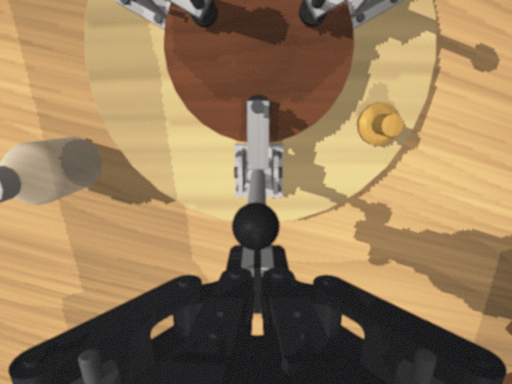

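In contact at 5.4 N, angle about 0.45. I'll go another 7 mm slowly.

```bash
python3 -m inch '[[1,0.1,0,0,0,0,0],[1,0.2,0,0,0,0,0],[1,0.3,0.1,0,0,0,0],[1,0.4,0.1,0,0,0,0],[1,0.5,0.1,0,0,0,0],[1,0.6,0.1,0,0,0,0],[1,0.7,0.2,0,0,0,0],[1,0.7,0.2,0,0,0,0],[1,0.7,0.2,0,0,0,0],[1,0.7,0.2,0,0,0,0]]'
python3 - <<'E'
from h import *
s=st()
p,d=camera("wrist"); cv2.imwrite("pics/w18.png",p[:,:,::-1]); knobs()
E
```

```text
time: 24.4
ee_pos: [0.4618, -0.0106, 0.1175]
eef_rot: [0.992, 0.122, -0.005, -0.008]
force: [-1.7, -2.8, 0.3]
width: -0.0001
t 24.4 p [ 0.4618 -0.0106  0.1175] yawx 14.0 z [-0.012  0.014 -1.   ] F [-1.67 -2.8   0.3 ] w -0.0
a radial 108.5 lat 1.3 Frad 2.28
b radial -53.2 lat -94.6 Frad 0.89
c radial -55.4 lat 93.4 Frad -3.16
wrist knob a 0.72 r 88.4 lat 1.8 z 0.139 ang~ 0.551
```

View pics/w18.png

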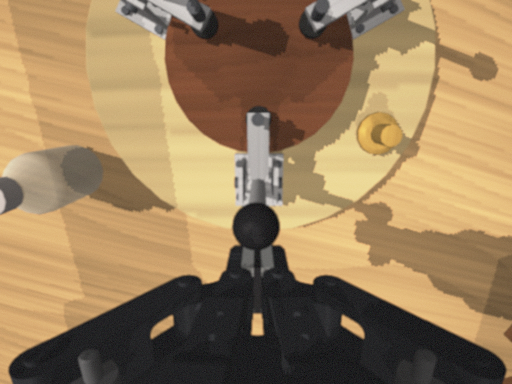

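```bash
python3 -m inch '[[1,0.1,0,0,0,0,0],[1,0.1,0,0,0,0,0],[1,0.2,0,0,0,0,0],[1,0.2,0,0,0,0,0],[1,0.3,0.1,0,0,0,0],[1,0.3,0.1,0,0,0,0],[1,0.4,0.1,0,0,0,0],[1,0.4,0.1,0,0,0,0],[1,0.4,0.1,0,0,0,0],[1,0.4,0.1,0,0,0,0]]'
python3 - <<'E'
from h import *
s=st()
p,d=camera("wrist"); cv2.imwrite("pics/w19.png",p[:,:,::-1]); knobs()
E
```

```text
time: 25.75
ee_pos: [0.4657, -0.0095, 0.1175]
eef_rot: [0.992, 0.122, -0.005, -0.008]
force: [-0.5, -0.1, -0.6]
width: -0.0001
t 25.75 p [ 0.4657 -0.0095  0.1175] yawx 14.0 z [-0.012  0.014 -1.   ] F [-0.51 -0.08 -0.57] w -0.0
a radial 104.4 lat 1.2 Frad 0.51
b radial -51.2 lat -91.0 Frad -0.3
c radial -53.2 lat 89.8 Frad -0.22
wrist knob a 0.85 r 73.4 lat 0.7 z 0.138 ang~ 0.737
```

View pics/w19.png

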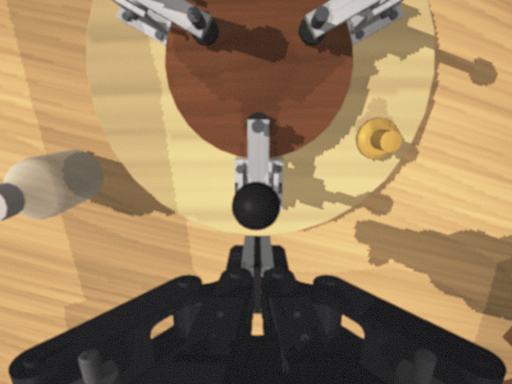

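a is home at about 0.74: it ran ahead to (257,205) and the finger is free. Now back to b with the same face.

```bash
python3 -m inch '[[1,-0.4,-0.1,5,0,0,10],[1,-0.4,-0.1,10,0,0,20],[1,3,-1,10,0,0,30],[1,7,-2.5,10,0,0,40],[1,11,-4,10,0,0,50],[1,15,-6,10,0,0,60],[1,19.8,-7.6,10,0,0,70],[1,19.8,-7.6,10,0,0,80],[1,19.8,-7.6,10,0,0,90],[1,19.8,-7.6,10,0,0,100]]'
python3 - <<'E'
from h import *
st()
E
```

```text
time: 27.1
ee_pos: [0.6636, -0.0857, 0.2171]
eef_rot: [0.542, 0.84, -0.009, -0.001]
force: [-0.2, -0.1, 0.3]
width: 0.0001
t 27.1 p [ 0.6636 -0.0857  0.2171] yawx 114.4 z [-0.012 -0.014 -1.   ] F [-0.23 -0.08  0.3 ] w 0.0
a radial -70.2 lat 121.4 Frad 0.25
b radial 140.3 lat 0.1 Frad -0.1
c radial -70.1 lat -121.5 Frad -0.14
```

```bash
python3 -m inch '[[1,0.1,0.1,-3,0,0,10],[1,0.1,0.1,-7,0,0,19],[1,0.1,0.1,-9.9,0,0,19],[1,0.1,0.1,-9.9,0,0,19],[1,-0.2,0.4,-9.9,0,0,19],[1,-0.5,0.7,-9.9,0,0,19],[1,-0.8,1.1,-9.9,0,0,19],[1,-1.1,1.4,-9.9,0,0,19],[1,-1.1,1.4,-9.9,0,0,19],[1,-1.1,1.4,-9.9,0,0,19]]'
python3 - <<'E'
from h import *
s=st()
p,d=camera("wrist"); cv2.imwrite("pics/w20.png",p[:,:,::-1]); knobs()
E
```

```text
time: 28.35
ee_pos: [0.6527, -0.0717, 0.1182]
eef_rot: [0.396, 0.918, -0.009, 0.0]
force: [-0.2, -0.8, -0.3]
width: 0.0003
t 28.35 p [ 0.6527 -0.0717  0.1182] yawx 133.3 z [-0.007 -0.017 -1.   ] F [-0.24 -0.77 -0.26] w 0.0
a radial -62.8 lat 105.3 Frad 0.42
b radial 122.6 lat 1.8 Frad 0.39
c radial -59.8 lat -107.1 Frad -0.8
wrist knob b 0.64 r 92.4 lat 0.1 z 0.14 ang~ 0.502
```

View pics/w20.png

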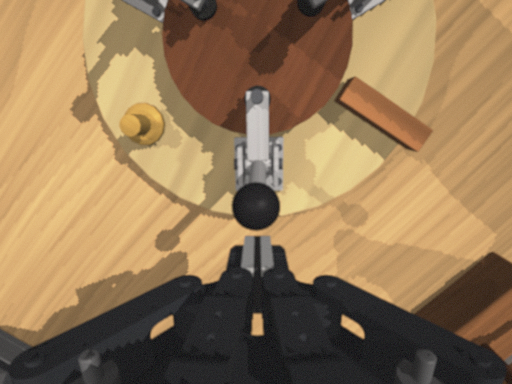

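```bash
python3 -m inch '[[1,-0.3,0.3,0.1,0,0,0],[1,-0.5,0.5,0.2,0,0,0],[1,-0.7,0.7,0.2,0,0,0],[1,-0.9,0.9,0.2,0,0,0],[1,-1.1,1.2,0.2,0,0,0],[1,-1.3,1.4,0.2,0,0,0],[1,-1.5,1.6,0.2,0,0,0],[1,-1.7,1.8,0.2,0,0,0],[1,-1.9,2.0,0.2,0,0,0],[1,-1.9,2.0,0.2,0,0,0]]'
python3 - <<'E'
from h import *
s=st()
p,d=camera("wrist"); cv2.imwrite("pics/w21.png",p[:,:,::-1]); knobs()
E
```

```text
time: 29.7
ee_pos: [0.6335, -0.0515, 0.1201]
eef_rot: [0.396, 0.918, -0.009, 0.0]
force: [2.4, -2.6, 2.5]
width: -0.0004
t 29.7 p [ 0.6335 -0.0515  0.1201] yawx 133.4 z [-0.007 -0.017 -1.   ] F [ 2.44 -2.64  2.47] w -0.0
a radial -48.9 lat 81.2 Frad -1.75
b radial 94.8 lat 1.7 Frad 3.59
c radial -45.9 lat -82.9 Frad -1.84
wrist knob b 0.67 r 75.7 lat 0.3 z 0.136 ang~ 0.712
```

View pics/w21.png

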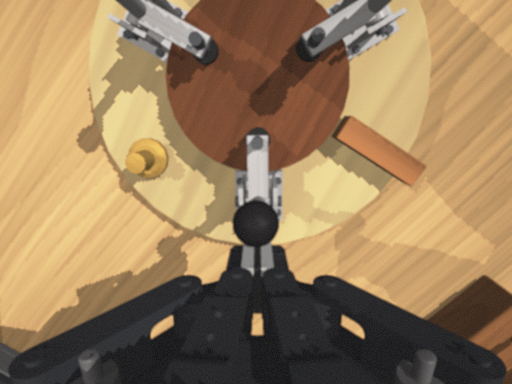

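```bash
python3 -m inch '[[1,-0.1,0.1,0,0,0,0],[1,-0.2,0.2,0,0,0,0],[1,-0.3,0.3,0,0,0,0],[1,-0.3,0.4,0,0,0,0],[1,-0.4,0.4,0,0,0,0],[1,-0.5,0.5,0,0,0,0],[1,-0.6,0.6,0,0,0,0],[1,-0.6,0.6,0,0,0,0],[1,-0.6,0.6,0,0,0,0],[1,-0.6,0.6,0,0,0,0]]'
python3 - <<'E'
from h import *
s=st()
p,d=camera("wrist"); cv2.imwrite("pics/w22.png",p[:,:,::-1]); knobs()
E
```

```text
time: 31.05
ee_pos: [0.6277, -0.0458, 0.1201]
eef_rot: [0.396, 0.918, -0.009, 0.0]
force: [-0.0, 0.3, 0.5]
width: 0.0003
t 31.05 p [ 0.6277 -0.0458  0.1201] yawx 133.3 z [-0.007 -0.017 -1.   ] F [-0.02  0.35  0.46] w 0.0
a radial -44.6 lat 74.2 Frad -0.06
b radial 86.6 lat 1.5 Frad -0.26
c radial -42.0 lat -75.7 Frad 0.33
wrist knob b 0.81 r 50.1 lat 0.9 z 0.127 ang~ 1.061
wrist knob a 0.55 r 92.6 lat -3.4 z 0.056 ang~ -1.285
```

View pics/w22.png

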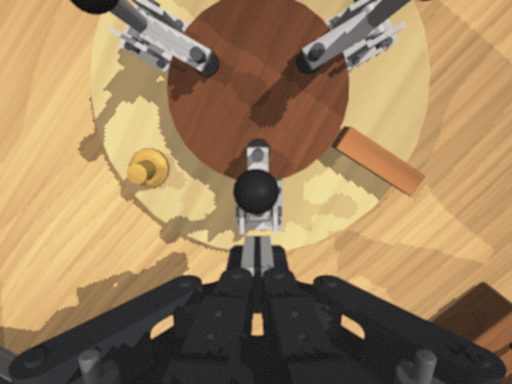

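b is home at about 1.06. Now c: a 60° turn puts the other flat face on it.

```bash
python3 -m inch '[[1,0.3,-0.3,5,0,0,-10],[1,0.2,-0.2,10,0,0,-20],[1,0,4,10,0,0,-30],[1,-1,9,10,0,0,-40],[1,-2,14,10,0,0,-50],[1,-2.6,17.9,10,0,0,-59.8],[1,-2.6,17.9,10,0,0,-59.8],[1,-2.6,17.9,5,0,0,-59.8],[1,-2.6,17.9,3,0,0,-59.8],[1,-2.6,17.9,3,0,0,-59.8]]'
python3 - <<'E'
from h import *
s=st();print(np.round(s["q"],2))
p,d=camera("wrist"); cv2.imwrite("pics/w23.png",p[:,:,::-1]); knobs()
p,d=camera("side"); cv2.imwrite("pics/s23.png",cv2.resize(p[100:260,150:362,::-1],None,fx=3,fy=3)); knobs("side")
camera("scene"); knobs("scene")
E
```

```text
time: 32.4
ee_pos: [0.6011, 0.1321, 0.149]
eef_rot: [0.801, 0.599, -0.009, -0.005]
force: [0.4, 0.6, -0.4]
width: -0.0002
t 32.4 p [0.6011 0.1321 0.149 ] yawx 73.6 z [-0.021 -0.004 -1.   ] F [ 0.4   0.56 -0.44] w -0.0
a radial -60.3 lat -104.9 Frad -0.52
b radial -60.7 lat 104.7 Frad -0.13
c radial 121.0 lat 0.3 Frad 0.65
[-0.59  0.65  0.43  1.7  -0.33  0.89 -0.31]
wrist knob c 0.63 r 77.9 lat 2.8 z 0.135 ang~ 0.684
side knob a 0.7 r 75.3 lat -1.2 z 0.14 ang~ 0.71
side knob b 0.63 r 48.0 lat 5.6 z 0.131 ang~ 1.062
side knob c 0.54 r 80.0 lat -2.2 z 0.14 ang~ 0.653
scene knob a 0.56 r 74.2 lat -0.8 z 0.131 ang~ 0.741
scene knob c 0.54 r 77.4 lat -2.3 z 0.135 ang~ 0.691
scene knob b 0.4 r 48.2 lat 4.9 z 0.129 ang~ 1.069
```

View pics/w23.png

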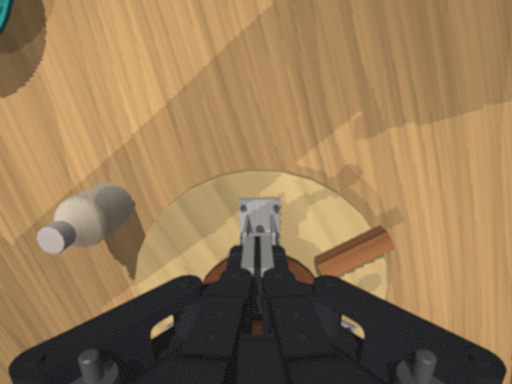

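View pics/s23.png

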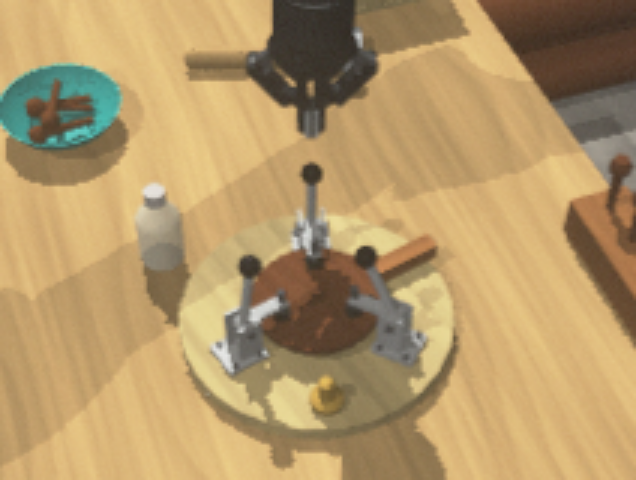

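c is still at about 0.68, a and b are home. Going down and in.

```bash
python3 -m inch '[[1,0,0,-1.5,0,0,0],[1,0,0,-2.8,0,0,0],[1,-0.2,-0.8,-2.8,0,0,0],[1,-0.4,-1.4,-2.8,0,0,0],[1,-0.5,-1.8,-2.8,0,0,0],[1,-0.6,-2.2,-2.8,0,0,0],[1,-0.8,-2.6,-2.8,0,0,0],[1,-0.9,-3.0,-2.8,0,0,0],[1,-1.0,-3.4,-2.8,0,0,0],[1,-1.0,-3.4,-2.8,0,0,0]]'
python3 - <<'E'
from h import *
s=st()
p,d=camera("side"); cv2.imwrite("pics/s24.png",cv2.resize(p[100:260,150:362,::-1],None,fx=3,fy=3)); knobs("side")
E
```

```text
time: 33.95
ee_pos: [0.592, 0.0991, 0.123]
eef_rot: [0.801, 0.599, -0.008, -0.004]
force: [2.0, 3.4, -1.4]
width: -0.0002
t 33.95 p [0.592  0.0991 0.123 ] yawx 73.5 z [-0.017 -0.002 -1.   ] F [ 1.99  3.44 -1.43] w -0.0
a radial -43.8 lat -75.0 Frad -2.74
b radial -43.1 lat 75.4 Frad -1.13
c radial 86.8 lat -0.4 Frad 3.86
side knob b 0.67 r 49.7 lat 2.7 z 0.13 ang~ 1.047
side knob c 0.63 r 68.0 lat -5.8 z 0.136 ang~ 0.807
side knob a 0.41 r 75.2 lat 0.4 z 0.139 ang~ 0.714
```

View pics/s24.png

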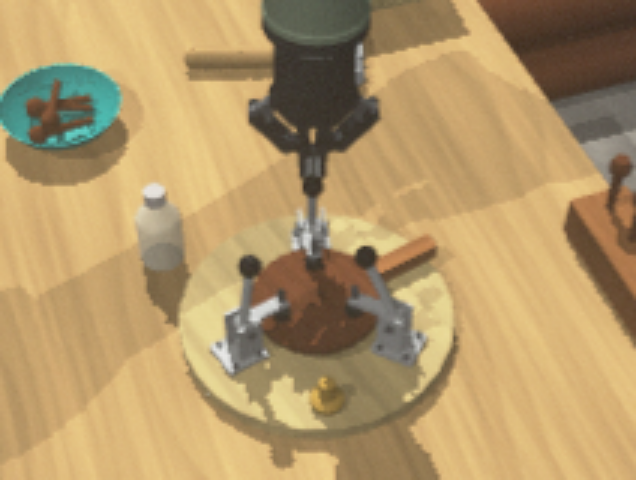

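```bash
python3 -m inch '[[1,0,-0.2,0,0,0,0],[1,-0.1,-0.4,-0.1,0,0,0],[1,-0.1,-0.5,-0.2,0,0,0],[1,-0.2,-0.7,-0.3,0,0,0],[1,-0.2,-0.8,-0.3,0,0,0],[1,-0.3,-1.0,-0.4,0,0,0],[1,-0.3,-1.1,-0.4,0,0,0],[1,-0.3,-1.2,-0.4,0,0,0],[1,-0.3,-1.2,-0.4,0,0,0],[1,-0.3,-1.2,-0.4,0,0,0]]'
python3 - <<'E'
from h import *
s=st()
p,d=camera("side"); cv2.imwrite("pics/s25.png",cv2.resize(p[100:260,150:362,::-1],None,fx=3,fy=3)); knobs("side")
E
```

```text
time: 35.3
ee_pos: [0.5889, 0.0875, 0.1189]
eef_rot: [0.801, 0.599, -0.008, -0.004]
force: [-0.1, 2.9, -1.3]
width: 0.0002
t 35.3 p [0.5889 0.0875 0.1189] yawx 73.6 z [-0.018 -0.002 -1.   ] F [-0.14  2.92 -1.3 ] w 0.0
a radial -38.0 lat -64.4 Frad -0.54
b radial -36.8 lat 65.2 Frad -2.22
c radial 74.8 lat -0.7 Frad 2.76
side knob a 0.68 r 76.2 lat -0.4 z 0.135 ang~ 0.707
side knob b 0.62 r 50.8 lat 5.4 z 0.133 ang~ 1.021
side knob c 0.5 r 53.7 lat -2.8 z 0.136 ang~ 0.972
```

```bash
python3 -m inch '[[1,0,-0.1,0,0,0,0],[1,-0.1,-0.2,-0.1,0,0,0],[1,-0.1,-0.3,-0.1,0,0,0],[1,-0.1,-0.4,-0.2,0,0,0],[1,-0.1,-0.5,-0.2,0,0,0],[1,-0.2,-0.6,-0.3,0,0,0],[1,-0.2,-0.7,-0.3,0,0,0],[1,-0.2,-0.8,-0.3,0,0,0],[1,-0.2,-0.8,-0.3,0,0,0],[1,-0.2,-0.8,-0.3,0,0,0]]'
python3 - <<'E'
from h import *
s=st()
p,d=camera("side"); cv2.imwrite("pics/s26.png",cv2.resize(p[100:260,150:362,::-1],None,fx=3,fy=3)); knobs("side")
E
```

```text
time: 36.65
ee_pos: [0.587, 0.0795, 0.116]
eef_rot: [0.801, 0.599, -0.008, -0.004]
force: [-0.0, -0.5, -0.4]
width: -0.0
t 36.65 p [0.587  0.0795 0.116 ] yawx 73.6 z [-0.017 -0.002 -1.   ] F [-0.   -0.5  -0.45] w -0.0
a radial -34.3 lat -57.1 Frad 0.12
b radial -32.3 lat 58.3 Frad 0.36
c radial 66.6 lat -1.2 Frad -0.48
side knob b 0.66 r 49.5 lat 4.8 z 0.129 ang~ 1.056
side knob c 0.59 r 32.7 lat -5.2 z 0.122 ang~ 1.279
side knob a 0.45 r 75.4 lat 2.2 z 0.138 ang~ 0.713
```

View pics/s26.png

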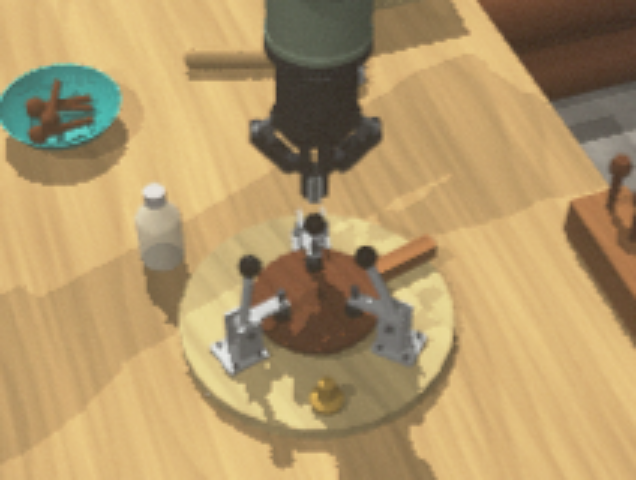

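c snapped home too: the ball is at (315,224), clear of the finger, force about 0. I'll retreat out and up, and check.

```bash
python3 -m inch '[[1,0.4,1.5,0.5,0,0,0],[1,0.5,2,5,0,0,0],[1,0.5,4,10,0,0,0],[1,0.5,9,14,0,0,0],[1,0.5,15,14,0,0,0],[1,0.5,20,14,0,0,0],[1,0.5,20,14,0,0,0],[1,0.5,20,14,0,0,0],[1,0.5,20,14,0,0,0],[1,0.5,20,14,0,0,0]]'
python3 - <<'E'
from h import *
s=st()
for n in ["side","scene"]:
    p,d=camera(n); knobs(n)
    cv2.imwrite(f"pics/{n}_end.png",p[:,:,::-1] if n=="scene" else cv2.resize(p[100:260,150:362,::-1],None,fx=3,fy=3))
    for k in ["key","billet","glue"]: print(n,k,[(round(x["score"],2),np.round(x["point"],3)) for x in pinpoint(n,k)[:1]])
E
```

```text
time: 38.0
ee_pos: [0.5923, 0.2788, 0.2562]
eef_rot: [0.801, 0.598, -0.007, -0.004]
force: [0.2, 1.1, 1.1]
width: -0.0001
t 38.0 p [0.5923 0.2788 0.2562] yawx 73.5 z [-0.017 -0.002 -1.   ] F [0.17 1.05 1.08] w -0.0
a radial -85.9 lat -249.6 Frad -0.41
b radial -173.2 lat 199.2 Frad -0.65
c radial 259.1 lat 50.4 Frad 1.05
side knob b 0.66 r 51.3 lat 3.0 z 0.13 ang~ 1.032
side knob a 0.54 r 75.4 lat 0.1 z 0.138 ang~ 0.712
side knob c 0.37 r 30.4 lat -2.8 z 0.122 ang~ 1.301
side key [(0.47, array([ 0.538, -0.091,  0.014]))]
side billet [(0.63, array([0.676, 0.046, 0.02 ]))]
side glue [(0.85, array([ 0.441,  0.161, -0.004]))]
scene knob c 0.7 r 84.8 lat 0.5 z 0.06 ang~ 0.723
scene knob b 0.67 r 49.3 lat 2.6 z 0.131 ang~ 1.048
scene knob c 0.67 r 31.3 lat -5.6 z 0.116 ang~ 1.337
scene knob a 0.64 r 76.0 lat 0.4 z 0.136 ang~ 0.709
scene key [(0.62, array([ 0.539, -0.086,  0.018]))]
scene billet [(0.52, array([0.675, 0.046, 0.017]))]
scene glue []
```

View pics/side_end.png

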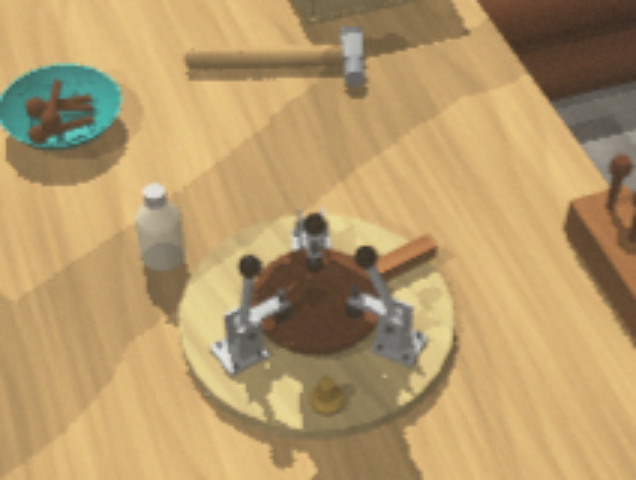

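View pics/scene_end.png

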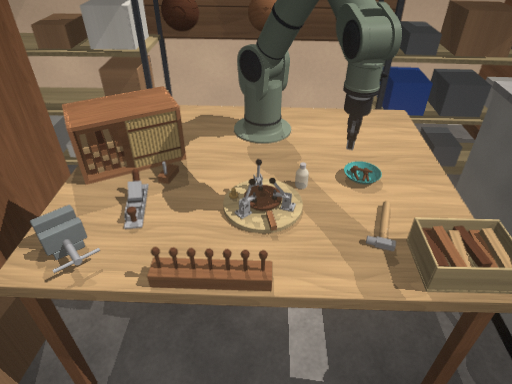

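All three levers are home, the bystanders are where they were, and the robot is clear. Handing in.

```bash
python3 -c "from cell import close_job; print(close_job())"
```

```text
the job is handed in; nothing more can be done
None
```

All three levers are closed and I handed the job in at about 38 s of the 72 s. One push on lever b may have broken the 35 N limit; details below.

I flipped the levers over their first click in the order c, b, a. The camera then put them at about 0.34 rad (a), 0.5–0.55 (b) and 0.67–0.72 (c), so all three rested in their middle notches together. After that I snapped a, b and c home one at a time. I stopped each push just past its snap, and the force fell to about 0 each time.

**Last checks:** the cameras put a at about 0.71, b at about 1.04 and c at 1.30–1.34 rad. The a and c readings lie close to the 0.69 and 1.29 limits, within the cameras' error. Each lever visibly ran ahead of the finger by itself and stayed there. The gripper stands clear of everything. Key and billet measured where they started in both views and the glue in one; the scene camera missed the glue in the last picture. Dish, plane, mallet and clamp block I checked only by eye in the pictures.

**What went wrong:**
- **Fingertip height:** the shut fingertips ended higher than the stated 22 mm ahead of the TCP, nearer 5 mm behind it. The first push on c therefore passed over the ball without touching it.
- **Force on lever b:** while first trying b, the finger's stepped back jammed on the ball's shoulder. The wrist read about 38 N for a moment, mostly upward. I backed off and pushed with the flat side of the fingers from then on.

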